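Open the safety-capped cleaner bottle on the museum's train bench

ROBOT

A 7-joint arm with a two-finger parallel gripper is mounted at the origin on the work surface. World frame = base frame: x ahead of the robot, y to its left, z up, the work surface at z = 0. Lengths are in mm, angles in rad, forces in N, time in s.
With the tool pointing down it reaches from about 400 to 875 mm from the base axis. Payload 4.4 kg.
Tool frame: the origin (TCP) lies midway between the tips of the shut fingers; the grasp point (between the pads) lies 19 mm behind it; z points along the fingers, y is the line along which they close (so a half turn about z gives the same grasp; the last joint's range is limited). The gripper opens to 85 mm and grips with 20 to 120 N. Pads are 22 mm wide; open, the fingers measure 114 mm over their backs; the gripper's body (76 mm by 85 mm) begins 54 mm behind the grasp point. The pads swing forward as they close: fully open they stand 13 mm farther back than shut.
Start: joints at [1.21, 0.628, 0.038, 1.517, -0.027, 0.996, -0.02], TCP at [188.884, -621.965, 231.313] pointing down, gripper open.
Joint ranges: [-3.06, 3.06], [-0.37, 2.12], [-1.25, 1.32], [0.18, 2.47], [-1.1, 4.24], [0.23, 1.98], [-2.94, 2.94]. Speed limits (rad/s): [2.57, 2.57, 3.14, 3.14, 3.14, 3.14, 3.14].

INTERFACE

Orientations are given as [roll, pitch, yaw] about the fixed x, y, z axes, in that order (R = Rz(yaw) Ry(pitch) Rx(roll)).
In Python, from cell import read_state, get_image, finish_job gives the robot as it stands.
- The arm moves only by the tool send_rows, never from a script. Its argument "series" is a list of rows, each an object of numbers: "ax", "ay", "az": the turn, a rotation vector about the tool's x, y, z in rad; "dx", "dy", "dz": the shift along the tool's x, y, z in cm; "hand": the closure, from 0 (fully open) to 1 (shut). In form: [{"ax": .., "ay": .., "az": .., "dx": .., "dy": .., "dz": .., "hand": ..}, ...]. A call has 1 to 10 rows; each row is the pose to reach, as a shift and turn from the pose commanded when the call began, along the tool's axes at that moment; what a row does not reach only later rows make up. A row lasts 1/10 s, in which the tool goes at most 50 mm and 8.59 degrees, less where a joint would pass 70% of its speed; a pose out of reach is approached as far as the arm can. A call with a gripper value outside its range is refused whole. The fingers move at their own pace and stop on an object; the grip force is fixed at half the most. Time passes only in rows, so rows that repeat a pose let the fingers close. It gives the time, the measured TCP pose, the force, the opening and the grip force at its end, in the units of the state.
- read_state(): the state, without advancing time (a new reading comes with each control period).
- get_image(name): name is "side" or "top" or "wrist"; returns a dict with "pixels" (480x640x3 uint8, red, green, blue), "mtx" (3x3 intrinsics, pixels), "R" (3x3) and "t" (3): a world point X has camera coordinates R X + t. Camera axes: x right, y down, z forward; pixel columns grow to the right and rows downward; lengths in mm; the calibration is good to about 2 mm. The wrist camera is an equidistant fisheye: a pixel r from the principal point sees the ray r / f radians off the axis. A picture is of the moment at which its call begins. There is no depth.
- finish_job(): hands the job in; it is judged then, once.
The state is a dict: "clock": time; "qpos": joint angles; "qd": joint speeds; "tau": joint torques, N m; "eef_pos": TCP position; "tool_rot": TCP orientation; "force": force on the tool from outside, world axes, zero at the start; "torque": the same for the moment, N m; "width": finger opening in mm; "gripper_force": force on a finger pad.
Only numpy, scipy, OpenCV 4.12 (cv2) and the standard library are available. Lean on these libraries where they do the work, as an engineer would, in place of code of your own. Each camera call takes 0.05 s, during which the arm holds its last target. There are 200 camera calls.

TASK

The track-cleaner bottle clamped in the bench stand has to be opened, but the screwdriver standing in the stand's tube is in the way of the hand: first pull it out and stand it in the empty steel pot, blade down, and let go of it. Then push the bottle's safety cap down, twist it counterclockwise (seen from above) while keeping it pressed until it comes free, and lift it straight up. Finish while still holding the cap level over the bottle, about 8 cm above where it sat, and leave the freight car, the little oil bottle and the parts tray alone.

Things in the scene. Friction and masses are not known exactly. Their poses are not given: they have to be found in the camera images.
- stand: Dark steel bench stand, bolted down: base plate 12 mm thick, from x = -50 to 50 and y = -90 to 55 mm. On it a white bottle is clamped upright, 68 mm in diameter up to 70 mm above the table, its shoulder then narrows to a neck at 85 mm. Origin on the table surface, on the bottle's axis; z up.
- tube_rim (a point): Centre of the top rim of the stand's upright steel tube that holds the screwdriver: outside 22 mm, bore 12 mm, rim 90 mm above the table, at y = -55 mm in the stand's frame.
- bottle_mouth (a point): Top of the fixed bottle neck, on its axis, 115 mm above the table (under the cap).
- press (a joint): Spring plate in the bottle neck: how far the cap is pressed down. 0 = cap up (locked), 0.0075 m = fully down (hard stop). The spring needs about 5.5 N to start moving and about 12 N fully down; it springs back when let go.
- cap: Round black ribbed push-and-turn safety cap, 48 mm in diameter, 39 mm high, 30 g, a loose body seated on the neck. Origin on its axis, in the plane of its lower rim, 95 mm above the table when seated; z up, x along its two inner lugs, lying along the stand's x axis when locked. Unpressed it turns only a few degrees and cannot be lifted. Take it by its round side from above.
- cap_top (a point): Centre of the cap's top, 134 mm above the table when seated. Bayonet: kept pressed down 6 mm or more, the cap turns counterclockwise seen from above; at 60 to 130 degrees (a stop comes near 140) it is clear and lifts straight off. Fully down, its lower rim is 2.5 mm above the top of the bottle's shoulder; fingers gripping it may reach down to the cap's lower rim.
- screwdriver: Screwdriver standing blade down in the stand's tube, 178 mm long, 90 g: wooden handle 24 mm in diameter from 73 to 178 mm above the tip, steel shaft 7 mm in diameter below. Origin at the blade's tip, z along the tool towards the handle's end. Loose; the handle's foot rests on the tube's rim, so the tip starts 17 mm above the table and the handle's end at 195 mm.
- handle (a point): Point on the screwdriver's axis in its handle, 150 mm above the tip: a good place to grip.
- pot: Empty open round steel tool pot, 66 mm across the rim, inside about 58 mm, 100 mm high, 0.4 kg, loose on the table. Origin at the centre of its underside; z up.
- pot_in (a point): Centre of the pot's inner floor, about 5 mm above the table.
- boxcar: Bystander: red model freight car, 154 mm long (its y), 50 mm wide, 66 mm high. Origin under its centre.
- oiler: Bystander: little oil bottle, 38 mm in diameter, 85 mm high. Origin under its centre.
- parts_tray: Bystander: flat aluminium parts tray 100 x 50 x 22 mm. Origin under its centre.

How it is judged:
By the outcome, as a careful person would: the job done as asked, in the order asked, and still so for the second after the job is handed in, while the arm keeps its last pose, push and grip.
It also fails if it takes over 54 s, if anything falls off the work surface, if the arm or the gripper's body presses on something with over 40 N, if the wrist force passes 120 N, or if a joint passes its speed limit or range.

## Working session

There is one attempt and no reset: what is moved stays moved. The work goes in short steps, Python scripts to look and compute and a tool call to move; the robot and the scene stay as the last step left them, time stands still between calls to the robot, and variables do not carry over. Pictures are saved under pics/ and viewed, at most 10 in all, crops included, and the job is handed in when it is done.

Besides the shell and the picture viewer there is one more tool, called as a command line: name --argument value ..., lists and objects as JSON in quotes. send_rows: Moves the arm, as the interface text tells. Its arguments: {"type":"object","properties":{"series":{"type":"array","items":{"type":"object","properties":{"ax":{"type":"number"},"ay":{"type":"number"},"az":{"type":"number"},"dx":{"type":"number"},"dy":{"type":"number"},"dz":{"type":"number"},"hand":{"type":"number"}}}}},"required":["series"]}

```bash
mkdir -p pics; cat > h.py <<'E'
import numpy as np, cv2, pickle
from cell import read_state, get_image, finish_job
def snap(name,fn):
    d=get_image(name); cv2.imwrite('pics/'+fn+'.png',cv2.cvtColor(np.asarray(d['pixels']),cv2.COLOR_RGB2BGR)); pickle.dump(d,open(fn+'.pkl','wb')); return d
def load(fn): return pickle.load(open(fn+'.pkl','rb'))
def ray(d,u,v):
    K=np.array(d['mtx']);R=np.array(d['R']);t=np.array(d['t'])
    r=np.linalg.inv(K)@[u,v,1]; return -R.T@t, R.T@r
def atz(d,u,v,z):
    c,r=ray(d,u,v); return c+r*(z-c[2])/r[2]
def proj(d,X):
    p=np.array(d['mtx'])@(np.array(d['R'])@np.array(X)+np.array(d['t'])); return p[:2]/p[2]
E
python3 - <<'E'
from h import *
s=read_state();print(s)
for n in('top','side'):
    d=snap(n,n+'0'); print(n,np.round(-np.array(d['R']).T@np.array(d['t'])),np.round(d['R'],2).tolist())
E
```

```text
{'clock': 0.0, 'qpos': array([ 1.21021256,  0.62938863,  0.03845462,  1.51835066, -0.02697732,
        0.99626127, -0.0200074 ]), 'qd': array([ 0.00019637,  0.00179257, -0.00120005, -0.00077771, -0.00081465,
       -0.00172086, -0.0003707 ]), 'tau': array([-8.72351825e-05, -5.63404691e+01,  1.22633614e+00, -1.93445206e+01,
        1.10692374e-02,  1.03214852e-02,  2.29120548e-05]), 'eef_pos': array([ 188.68468013, -621.37706388,  230.36730275]), 'tool_rot': array([-3.13970385e+00,  5.30695962e-05,  2.94778905e-01]), 'force': array([-0.65315816, -0.15317822, -0.24684798]), 'torque': array([-0.03392479, -0.02447882, -0.03589857]), 'gripper_force': 0.0, 'width': 85.19745220655929}
top [469.  -5. 954.] [[-0.14, -0.99, -0.0], [-0.97, 0.14, -0.2], [0.2, -0.03, -0.98]]
side [326. 352. 739.] [[-0.76, -0.65, 0.0], [-0.51, 0.6, -0.62], [0.4, -0.48, -0.78]]
```

View pics/top0.png

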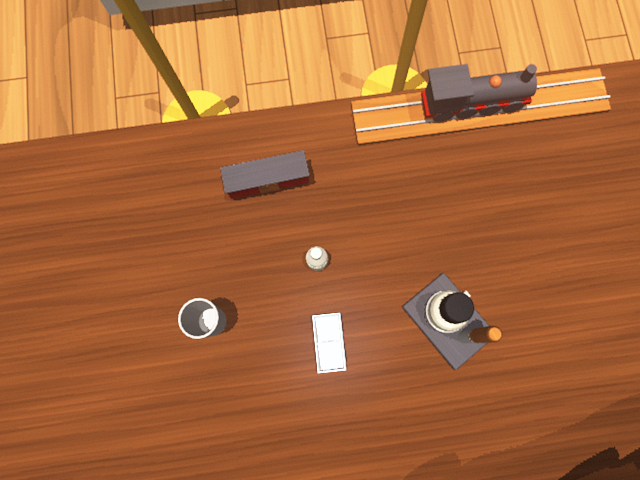

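View pics/side0.png

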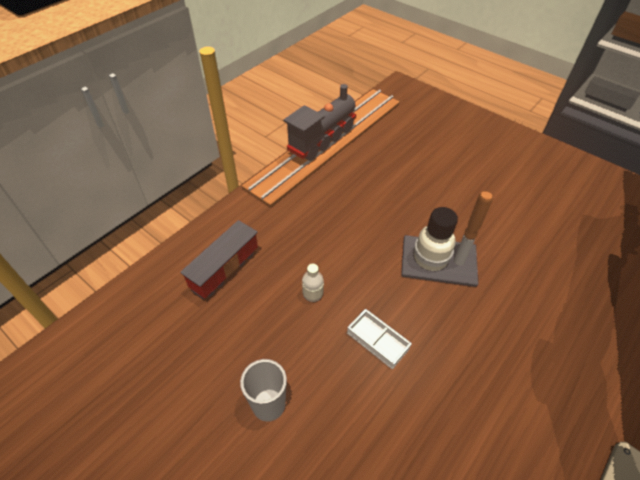

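```bash
python3 - <<'E'
from h import *
a=cv2.imread('pics/top0.png');b=cv2.imread('pics/side0.png')
c=[(a,395,265),(a,150,285),(b,395,185),(b,215,345)]
o=np.vstack([np.hstack([cv2.resize(i[y:y+100,x:x+120],None,fx=3.3,fy=3) if 0 else cv2.resize(i[y:y+100,x:x+130],(390,300),interpolation=cv2.INTER_CUBIC) for i,x,y in c[k:k+2]]) for k in(0,2)])
cv2.imwrite('pics/crop0.png',o)
E
```

```text
(no output)
```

View pics/crop0.png

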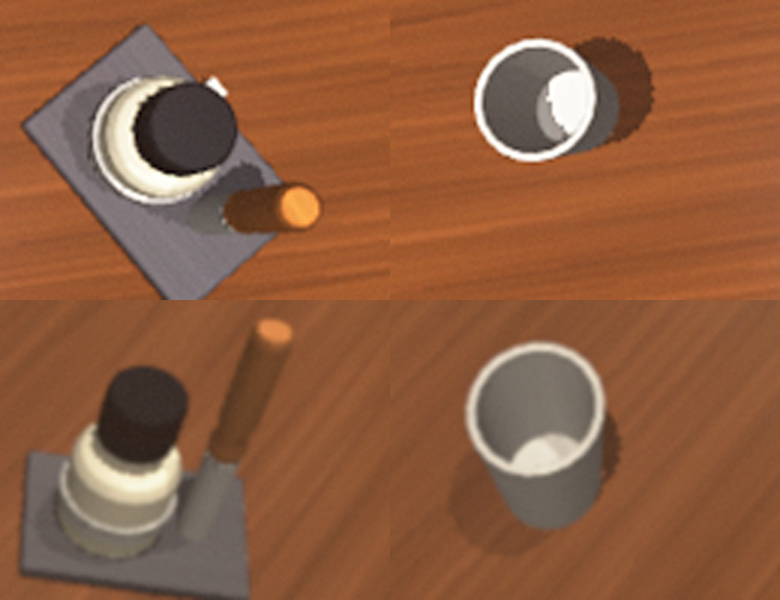

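```bash
python3 - <<'E'
from h import *
T,S=load('top0'),load('side0')
for n,p,q,z in[('cap',(459.3,307.3),(444.5,217.7),134),('drv',(495,334.3),(486.7,195.3),195),('pot',(198.3,318.3),(263.7,381),100)]:
    (c,r),(e,f)=ray(T,*p),ray(S,*q); A=np.array([r,-f]).T; k=np.linalg.lstsq(A,e-c,rcond=None)[0]
    print(n,atz(T,*p,z).round(1),atz(S,*q,z).round(1),'tri',((c+r*k[0]+e+f*k[1])/2).round(1))
P=[atz(T,*p,12) for p in((442.7,273.3),(402.3,306.7),(454,367))]
print(np.round(P,1),[np.linalg.norm(P[i+1]-P[i]) for i in(0,1)],[np.degrees(np.arctan2(*(P[i+1]-P[i])[1::-1])) for i in(0,1)])
E
```

```text
cap [ 503.3 -212.1  134. ] [ 501.6 -206.6  134. ] tri [ 503.8 -214.1  125.9]
drv [ 455.5 -240.1  195. ] [ 456.2 -238.8  195. ] tri [ 456.  -240.2  193.9]
pot [547.6 203.  100. ] [547.8 204.3 100. ] tri [548.1 203.7  98.1]
[[ 573.5 -224.8   12. ]
 [ 524.1 -141.6   12. ]
 [ 407.  -213.8   12. ]] [np.float64(96.82098853356018), np.float64(137.6479809363471)] [np.float64(120.65683838953295), np.float64(-148.35613194754262)]
```

send_rows --series '[{"dx": 36.67, "dy": -28.83, "dz": -2.87, "az": -0.787, "hand": 0}, {"dx": 36.67, "dy": -28.83, "dz": -2.87, "az": -0.787, "hand": 0}, {"dx": 36.67, "dy": -28.83, "dz": -2.87, "az": -0.787, "hand": 0}, {"dx": 36.67, "dy": -28.83, "dz": -2.87, "az": -0.787, "hand": 0}, {"dx": 36.67, "dy": -28.83, "dz": -2.87, "az": -0.787, "hand": 0}, {"dx": 36.67, "dy": -28.83, "dz": -2.87, "az": -0.787, "hand": 0}, {"dx": 36.67, "dy": -28.83, "dz": -2.87, "az": -0.787, "hand": 0}, {"dx": 36.67, "dy": -28.83, "dz": -2.87, "az": -0.787, "hand": 0}, {"dx": 36.67, "dy": -28.83, "dz": -2.87, "az": -0.787, "hand": 0}, {"dx": 36.67, "dy": -28.83, "dz": -2.87, "az": -0.787, "hand": 0}]'

```text
invalid input at $.series[0]: expected keys ax, ay, az, dx, dy, dz, hand
```

send_rows --series '[{"ax": 0, "ay": 0, "dx": 36.67, "dy": -28.83, "dz": -2.87, "az": -0.787, "hand": 0}, {"ax": 0, "ay": 0, "dx": 36.67, "dy": -28.83, "dz": -2.87, "az": -0.787, "hand": 0}, {"ax": 0, "ay": 0, "dx": 36.67, "dy": -28.83, "dz": -2.87, "az": -0.787, "hand": 0}, {"ax": 0, "ay": 0, "dx": 36.67, "dy": -28.83, "dz": -2.87, "az": -0.787, "hand": 0}, {"ax": 0, "ay": 0, "dx": 36.67, "dy": -28.83, "dz": -2.87, "az": -0.787, "hand": 0}, {"ax": 0, "ay": 0, "dx": 36.67, "dy": -28.83, "dz": -2.87, "az": -0.787, "hand": 0}, {"ax": 0, "ay": 0, "dx": 36.67, "dy": -28.83, "dz": -2.87, "az": -0.787, "hand": 0}, {"ax": 0, "ay": 0, "dx": 36.67, "dy": -28.83, "dz": -2.87, "az": -0.787, "hand": 0}, {"ax": 0, "ay": 0, "dx": 36.67, "dy": -28.83, "dz": -2.87, "az": -0.787, "hand": 0}, {"ax": 0, "ay": 0, "dx": 36.67, "dy": -28.83, "dz": -2.87, "az": -0.787, "hand": 0}]'

```text
clock: 1.1
eef_pos: [459.2, -233.8, 260.4]
tool_rot: [3.141, -0.003, 1.09]
force: [-0.1, -0.7, 1.0]
width: 85.3
gripper_force: 0.0
```

```bash
cat >> h.py <<'E'
def fproj(d,X):
    K=np.array(d['mtx']);c=np.array(d['R'])@np.array(X,float)+np.array(d['t']); th=np.arctan2(np.hypot(c[0],c[1]),c[2]); n=c[:2]/np.hypot(c[0],c[1])
    return np.array([K[0,2]+K[0,0]*th*n[0],K[1,2]+K[1,1]*th*n[1]])
def fatz(d,u,v,z):
    K=np.array(d['mtx']);R=np.array(d['R']);t=np.array(d['t'])
    a=np.array([(u-K[0,2])/K[0,0],(v-K[1,2])/K[1,1]]); th=np.hypot(*a)
    r=R.T@np.append(a/th*np.sin(th),np.cos(th)); c=-R.T@t; return c+r*(z-c[2])/r[2]
def rel(cmd,tgt):
    (x,y,z,w),(X,Y,Z,W)=cmd,tgt; D=np.array([X-x,Y-y]);c,s=np.cos(w),np.sin(w)
    print('dx %.2f dy %.2f dz %.2f az %.3f'%(D@[c,s]/10,D@[s,-c]/10,(z-Z)/10,w-W))
E
python3 - <<'E'
from h import *
d=snap('wrist','w1'); s=read_state(); print(s['eef_pos'],s['tool_rot'],s['qpos'].round(2))
print(fproj(d,[455.8,-239.6,195]),fproj(d,[502,-209.5,134]))
E
```

```text
[ 459.93208467 -233.05993689  260.39032457] [ 3.14048311 -0.00397609  1.09089083] [ 0.58  0.41 -0.24  1.85  0.11  0.9  -0.18]
[324.25629413 269.21900811] [360.95491189 177.57613135]
```

View pics/w1.png

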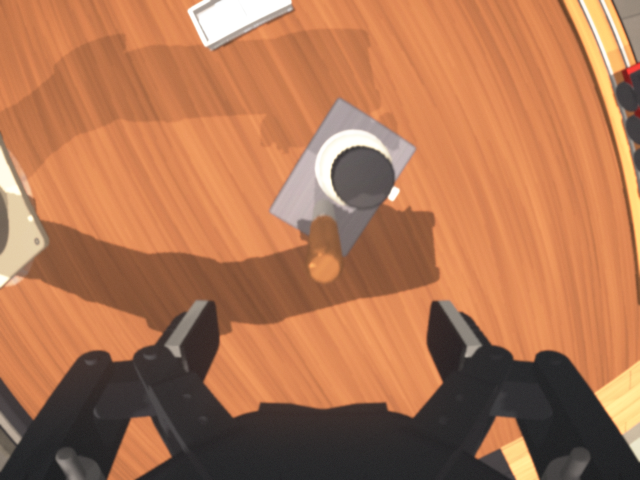

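send_rows --series '[{"ax": 0, "ay": 0, "az": 0, "dx": -0.77, "dy": -0.06, "dz": 2, "hand": 0}, {"ax": 0, "ay": 0, "az": 0, "dx": -0.77, "dy": -0.06, "dz": 5, "hand": 0}, {"ax": 0, "ay": 0, "az": 0, "dx": -0.77, "dy": -0.06, "dz": 8, "hand": 0}, {"ax": 0, "ay": 0, "az": 0, "dx": -0.77, "dy": -0.06, "dz": 11, "hand": 0}, {"ax": 0, "ay": 0, "az": 0, "dx": -0.77, "dy": -0.06, "dz": 11, "hand": 0}, {"ax": 0, "ay": 0, "az": 0, "dx": -0.77, "dy": -0.06, "dz": 11, "hand": 0}]'

```text
clock: 1.75
eef_pos: [451.5, -246.4, 150.1]
tool_rot: [-3.14, 0.0, 1.081]
force: [-0.3, 0.3, 0.5]
width: 85.2
gripper_force: 0.0
```

send_rows --series '[{"ax": 0, "ay": 0, "az": 0, "dx": 0.77, "dy": 0.04, "dz": 0, "hand": 0}, {"ax": 0, "ay": 0, "az": 0, "dx": 0.77, "dy": 0.04, "dz": 0, "hand": 0.2}, {"ax": 0, "ay": 0, "az": 0, "dx": 0.77, "dy": 0.04, "dz": 0, "hand": 0.6}, {"ax": 0, "ay": 0, "az": 0, "dx": 0.77, "dy": 0.04, "dz": 0, "hand": 1}, {"ax": 0, "ay": 0, "az": 0, "dx": 0.77, "dy": 0.04, "dz": 0, "hand": 1}, {"ax": 0, "ay": 0, "az": 0, "dx": 0.77, "dy": 0.04, "dz": 0, "hand": 1}, {"ax": 0, "ay": 0, "az": 0, "dx": 0.77, "dy": 0.04, "dz": 0, "hand": 1}, {"ax": 0, "ay": 0, "az": 0, "dx": 0.77, "dy": 0.04, "dz": 0, "hand": 1}]'

```text
clock: 2.55
eef_pos: [456.2, -239.8, 150.4]
tool_rot: [3.14, 0.0, 1.082]
force: [0.5, -1.1, 5.3]
width: 23.0
gripper_force: 58.5
```

send_rows --series '[{"ax": 0, "ay": 0, "az": 0, "dx": 0, "dy": 0, "dz": -1, "hand": 1}, {"ax": 0, "ay": 0, "az": 0, "dx": 0, "dy": 0, "dz": -3, "hand": 1}, {"ax": 0, "ay": 0, "az": 0, "dx": 0, "dy": 0, "dz": -5, "hand": 1}, {"ax": 0, "ay": 0, "az": 0, "dx": 0, "dy": 0, "dz": -7.5, "hand": 1}, {"ax": 0, "ay": 0, "az": 0, "dx": 0, "dy": 0, "dz": -10, "hand": 1}, {"ax": 0, "ay": 0, "az": 0, "dx": 0, "dy": 0, "dz": -12.5, "hand": 1}, {"ax": 0, "ay": 0, "az": 0, "dx": 0, "dy": 0, "dz": -14, "hand": 1}, {"ax": 0, "ay": 0, "az": 0, "dx": 0, "dy": 0, "dz": -14, "hand": 1}, {"ax": 0, "ay": 0, "az": 0, "dx": 0, "dy": 0, "dz": -14, "hand": 1}]'

```text
clock: 3.45
eef_pos: [455.2, -239.2, 289.6]
tool_rot: [-3.141, 0.0, 1.082]
force: [0.8, -0.0, -2.0]
width: 22.5
gripper_force: 59.1
```

```bash
python3 - <<'E'
from h import *
s=read_state(); print(s['eef_pos'],s['tool_rot'],s['width'],s['force'])
d=snap('side','s2');i=cv2.imread('pics/s2.png');cv2.imwrite('pics/s2c.png',cv2.resize(i[60:320,330:640],(775,650)[:2] if 0 else (714,598)))
rel((456.2,-239.6,290,1.082),(547.8,203.5,290,1.082))
E
```

```text
[ 455.23218187 -239.23285118  289.6397254 ] [-3.14066078e+00  7.28828252e-05  1.08175612e+00] 22.491112924348485 [ 0.84328804 -0.01619546 -1.97801337]
dx 43.42 dy -12.72 dz 0.00 az 0.000
```

View pics/s2c.png

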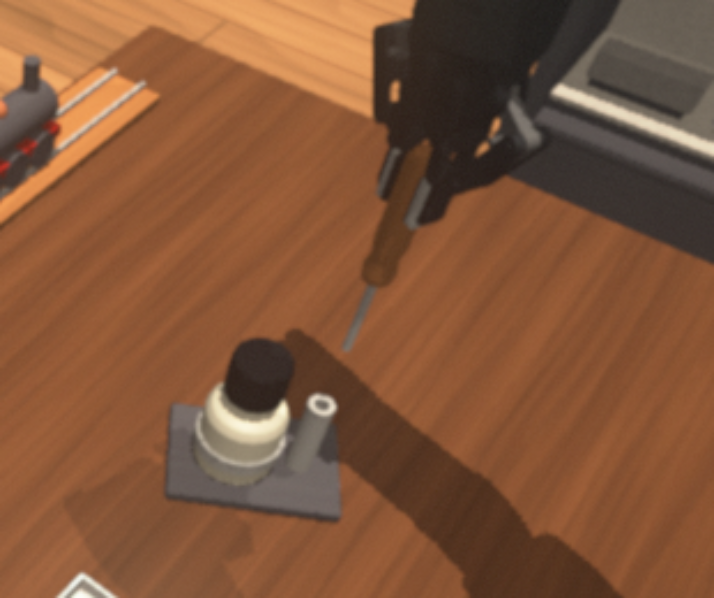

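send_rows --series '[{"ax": 0, "ay": 0, "az": 0, "dx": 2, "dy": -0.59, "dz": 0, "hand": 1}, {"ax": 0, "ay": 0, "az": 0, "dx": 5, "dy": -1.46, "dz": 0, "hand": 1}, {"ax": 0, "ay": 0, "az": 0, "dx": 8.5, "dy": -2.49, "dz": 0, "hand": 1}, {"ax": 0, "ay": 0, "az": 0, "dx": 12.5, "dy": -3.66, "dz": 0, "hand": 1}, {"ax": 0, "ay": 0, "az": 0, "dx": 16.5, "dy": -4.83, "dz": 0, "hand": 1}, {"ax": 0, "ay": 0, "az": 0, "dx": 20.5, "dy": -6.01, "dz": 0, "hand": 1}, {"ax": 0, "ay": 0, "az": 0, "dx": 24.5, "dy": -7.18, "dz": 0, "hand": 1}, {"ax": 0, "ay": 0, "az": 0, "dx": 28, "dy": -8.2, "dz": 0, "hand": 1}, {"ax": 0, "ay": 0, "az": 0, "dx": 31, "dy": -9.08, "dz": 0, "hand": 1}, {"ax": 0, "ay": 0, "az": 0, "dx": 34, "dy": -9.96, "dz": 0, "hand": 1}]'

```text
clock: 4.5
eef_pos: [526.8, 108.8, 288.5]
tool_rot: [-3.139, 0.002, 1.083]
force: [0.3, -0.5, -1.1]
width: 22.8
gripper_force: 59.1
```

send_rows --series '[{"ax": 0, "ay": 0, "az": 0, "dx": 3, "dy": -0.88, "dz": 0, "hand": 1}, {"ax": 0, "ay": 0, "az": 0, "dx": 6, "dy": -1.76, "dz": 0, "hand": 1}, {"ax": 0, "ay": 0, "az": 0, "dx": 8.2, "dy": -2.4, "dz": 0, "hand": 1}, {"ax": 0, "ay": 0, "az": 0, "dx": 9.4, "dy": -2.76, "dz": 0, "hand": 1}, {"ax": 0, "ay": 0, "az": 0, "dx": 9.4, "dy": -2.76, "dz": 0, "hand": 1}, {"ax": 0, "ay": 0, "az": 0, "dx": 9.4, "dy": -2.76, "dz": 0, "hand": 1}, {"ax": 0, "ay": 0, "az": 0, "dx": 9.4, "dy": -2.76, "dz": 0, "hand": 1}, {"ax": 0, "ay": 0, "az": 0, "dx": 9.4, "dy": -2.76, "dz": 0, "hand": 1}]'

```text
clock: 5.3
eef_pos: [547.5, 201.7, 290.1]
tool_rot: [3.141, 0.001, 1.08]
force: [0.4, 0.3, -2.0]
width: 22.8
gripper_force: 59.1
```

```bash
python3 - <<'E'
from h import *
s=read_state(); print(s['eef_pos'],s['tool_rot'],s['width'],s['qpos'].round(2))
d=snap('side','s3');e=snap('wrist','w3')
i=cv2.imread('pics/s3.png');j=cv2.imread('pics/w3.png')
x,y,z=s['eef_pos']; print(proj(d,[x,y,z-133]),proj(d,[548,203.6,100]), fproj(e,[x,y,z-133]),fproj(e,[548,203.6,100]))
cv2.imwrite('pics/c3.png',np.hstack([cv2.resize(i[200:440,160:360],(400,480)),j[:,120:520]]))
E
```

```text
[547.52367918 201.73988238 290.05737263] [3.14119256e+00 8.16698340e-04 1.07964061e+00] 22.809947399823702 [-0.19  0.49 -0.33  1.63  0.17  1.06 -1.06]
[261.50076478 363.17474834] [263.94966907 380.57626963] [324.54018988 229.81026031] [323.69168718 212.10087979]
```

View pics/c3.png

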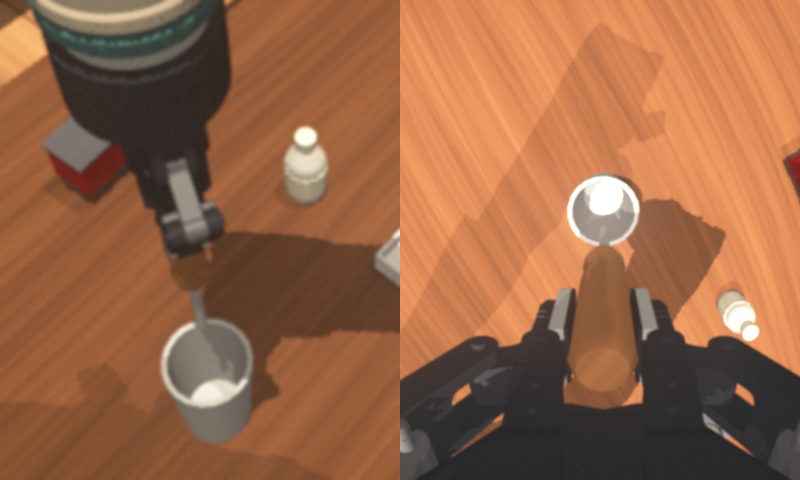

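send_rows --series '[{"ax": 0, "ay": 0, "az": 0, "dx": 0.4, "dy": 0, "dz": 1.5, "hand": 1}, {"ax": 0, "ay": 0, "az": 0, "dx": 0.4, "dy": 0, "dz": 4, "hand": 1}, {"ax": 0, "ay": 0, "az": 0, "dx": 0.4, "dy": 0, "dz": 6, "hand": 1}, {"ax": 0, "ay": 0, "az": 0, "dx": 0.4, "dy": 0, "dz": 8, "hand": 1}, {"ax": 0, "ay": 0, "az": 0, "dx": 0.4, "dy": 0, "dz": 10, "hand": 1}, {"ax": 0, "ay": 0, "az": 0, "dx": 0.4, "dy": 0, "dz": 12, "hand": 1}, {"ax": 0, "ay": 0, "az": 0, "dx": 0.4, "dy": 0, "dz": 13.5, "hand": 1}, {"ax": 0, "ay": 0, "az": 0, "dx": 0.4, "dy": 0, "dz": 14.5, "hand": 1}, {"ax": 0, "ay": 0, "az": 0, "dx": 0.4, "dy": 0, "dz": 14.8, "hand": 1}, {"ax": 0, "ay": 0, "az": 0, "dx": 0.4, "dy": 0, "dz": 14.8, "hand": 1}]'

```text
clock: 6.4
eef_pos: [549.4, 206.9, 142.1]
tool_rot: [-3.142, 0.0, 1.082]
force: [0.0, 0.3, -0.9]
width: 22.5
gripper_force: 59.1
```

```bash
python3 - <<'E'
from h import *
s=read_state(); print(s['eef_pos'],s['tool_rot'],s['width'],s['force'])
d=snap('side','s4');e=snap('wrist','w4')
i=cv2.imread('pics/s4.png');j=cv2.imread('pics/w4.png')
cv2.imwrite('pics/c4.png',np.hstack([cv2.resize(i[240:480,160:360],(400,480)),j[:,120:520]]))
E
```

```text
[549.40411622 206.85085185 142.05071514] [-3.14156553e+00  1.92821475e-07  1.08154670e+00] 22.494273819564444 [ 0.04416919  0.34753687 -0.94343998]
```

View pics/c4.png

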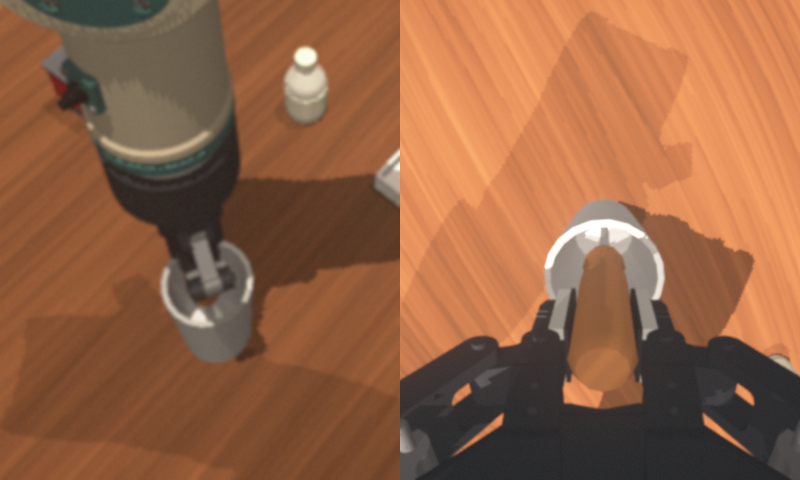

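The screwdriver's shaft is inside the pot (wrist crop: rim centre (605,275), handle foot (602,255)). I'll lower it the last few mm, release, then rise.

send_rows --series '[{"ax": 0, "ay": 0, "az": 0, "dx": 0, "dy": 0, "dz": 0.2, "hand": 1}, {"ax": 0, "ay": 0, "az": 0, "dx": 0, "dy": 0, "dz": 0.35, "hand": 1}, {"ax": 0, "ay": 0, "az": 0, "dx": 0, "dy": 0, "dz": 0.35, "hand": 1}, {"ax": 0, "ay": 0, "az": 0, "dx": 0, "dy": 0, "dz": 0.35, "hand": 0.6}, {"ax": 0, "ay": 0, "az": 0, "dx": 0, "dy": 0, "dz": 0.35, "hand": 0.3}, {"ax": 0, "ay": 0, "az": 0, "dx": 0, "dy": 0, "dz": 0.35, "hand": 0}, {"ax": 0, "ay": 0, "az": 0, "dx": 0, "dy": 0, "dz": 0.35, "hand": 0}, {"ax": 0, "ay": 0, "az": 0, "dx": 0, "dy": 0, "dz": 0.35, "hand": 0}, {"ax": 0, "ay": 0, "az": 0, "dx": 0, "dy": 0, "dz": 0.35, "hand": 0}, {"ax": 0, "ay": 0, "az": 0, "dx": 0, "dy": 0, "dz": 0.35, "hand": 0}]'

```text
clock: 7.5
eef_pos: [549.3, 206.9, 138.5]
tool_rot: [3.142, -0.0, 1.082]
force: [-0.1, 0.1, 0.0]
width: 85.6
gripper_force: 0.0
```

send_rows --series '[{"ax": 0, "ay": 0, "az": 0, "dx": 0, "dy": 0, "dz": -1, "hand": 0}, {"ax": 0, "ay": 0, "az": 0, "dx": 0, "dy": 0, "dz": -3, "hand": 0}, {"ax": 0, "ay": 0, "az": 0, "dx": 0, "dy": 0, "dz": -6, "hand": 0}, {"ax": 0, "ay": 0, "az": 0, "dx": 0, "dy": 0, "dz": -10, "hand": 0}, {"ax": 0, "ay": 0, "az": 0, "dx": 0, "dy": 0, "dz": -13.5, "hand": 0}, {"ax": 0, "ay": 0, "az": 0, "dx": 0, "dy": 0, "dz": -14.35, "hand": 0}, {"ax": 0, "ay": 0, "az": 0, "dx": 0, "dy": 0, "dz": -14.35, "hand": 0}, {"ax": 0, "ay": 0, "az": 0, "dx": 0, "dy": 0, "dz": -14.35, "hand": 0}]'

```text
clock: 8.3
eef_pos: [548.7, 206.5, 281.3]
tool_rot: [-3.141, 0.001, 1.082]
force: [0.1, -0.7, -0.5]
width: 85.0
gripper_force: 0.0
```

```bash
python3 - <<'E'
from h import *
s=read_state(); print(s['eef_pos'],s['tool_rot'],s['width'],s['force'],s['qpos'].round(2))
snap('wrist','w5')
x,y,z=s['eef_pos']
for w in (0.35,0.5,): rel((x,y,z,1.082),(502,-209.5,200,w))
E
```

```text
[548.69056814 206.47753281 281.29752828] [-3.14084156e+00  1.29582880e-03  1.08168632e+00] 85.01069911808456 [ 0.13728125 -0.68413492 -0.45134949] [-0.2   0.5  -0.33  1.63  0.18  1.04 -1.07]
dx -38.92 dy 15.41 dz 8.13 az 0.732
dx -38.92 dy 15.41 dz 8.13 az 0.582
```

View pics/w5.png

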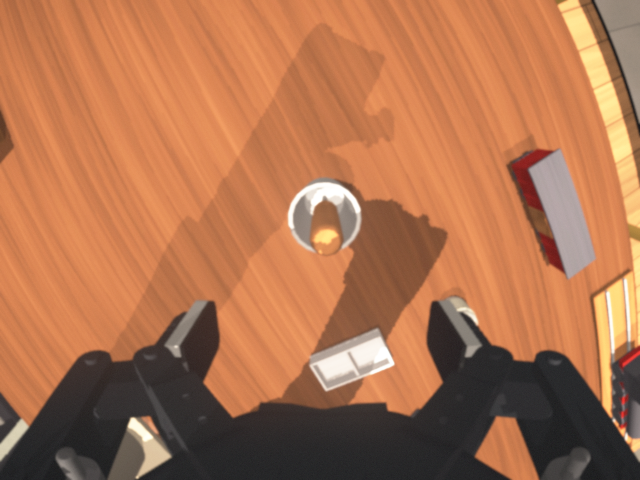

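send_rows --series '[{"ax": 0, "ay": 0, "az": 0.1, "dx": -2, "dy": 0.79, "dz": 0, "hand": 0}, {"ax": 0, "ay": 0, "az": 0.22, "dx": -6, "dy": 2.38, "dz": 0, "hand": 0}, {"ax": 0, "ay": 0, "az": 0.34, "dx": -10, "dy": 3.96, "dz": 0, "hand": 0}, {"ax": 0, "ay": 0, "az": 0.46, "dx": -14.5, "dy": 5.74, "dz": 0, "hand": 0}, {"ax": 0, "ay": 0, "az": 0.58, "dx": -19, "dy": 7.52, "dz": 0, "hand": 0}, {"ax": 0, "ay": 0, "az": 0.7, "dx": -23.5, "dy": 9.3, "dz": 0, "hand": 0}, {"ax": 0, "ay": 0, "az": 0.82, "dx": -28, "dy": 11.09, "dz": 0, "hand": 0}, {"ax": 0, "ay": 0, "az": 0.9, "dx": -32, "dy": 12.67, "dz": 0, "hand": 0}, {"ax": 0, "ay": 0, "az": 0.98, "dx": -36, "dy": 14.25, "dz": 0, "hand": 0}, {"ax": 0, "ay": 0, "az": 0.98, "dx": -38.92, "dy": 15.41, "dz": 0, "hand": 0}]'

```text
clock: 9.35
eef_pos: [500.7, -212.1, 280.5]
tool_rot: [3.142, 0.003, 0.097]
force: [-0.1, -0.1, -0.1]
width: 85.2
gripper_force: 0.0
```

send_rows --series '[{"ax": 0, "ay": 0, "az": 0, "dx": 0, "dy": 0, "dz": 2, "hand": 0}, {"ax": 0, "ay": 0, "az": 0, "dx": 0, "dy": 0, "dz": 5, "hand": 0}, {"ax": 0, "ay": 0, "az": 0, "dx": 0, "dy": 0, "dz": 8, "hand": 0}, {"ax": 0, "ay": 0, "az": 0, "dx": 0, "dy": 0, "dz": 8, "hand": 0}, {"ax": 0, "ay": 0, "az": 0, "dx": 0, "dy": 0, "dz": 8, "hand": 0}, {"ax": 0, "ay": 0, "az": 0, "dx": 0, "dy": 0, "dz": 8, "hand": 0}]'

```text
clock: 9.95
eef_pos: [503.3, -209.3, 203.0]
tool_rot: [3.141, -0.002, 0.102]
force: [0.3, 0.1, 0.0]
width: 85.3
gripper_force: 0.0
```

```bash
python3 - <<'E'
from h import *
s=read_state(); print(s['eef_pos'],s['tool_rot'],s['width'],s['force'],s['qpos'].round(2))
d=snap('wrist','w6')
j=cv2.imread('pics/w6.png')
print(fproj(d,[502,-209.5,134]).round(1),[fproj(d,[502+24*a,-209.5+24*b,134]).round(1).tolist() for a,b in((1,0),(-1,0),(0,1),(0,-1))])
E
```

```text
[ 503.29816507 -209.26359708  203.00775973] [ 3.14081176e+00 -1.53145257e-03  1.01833160e-01] 85.27016608789793 [0.2768454  0.07837217 0.00728688] [ 0.35  0.51 -0.02  1.85  0.01  0.78 -1.14]
[324.4 256.5] [[328.7, 217.7], [320.4, 292.7], [284.8, 252.5], [363.8, 260.2]]
```

View pics/w6.png

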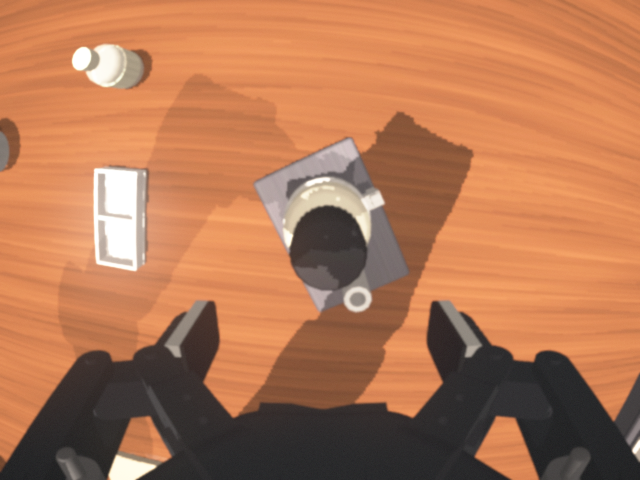

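```bash
python3 - <<'E'
from h import *
d=load('w6');c=fatz(d,328.5,255.5,134);t=fatz(d,358,299,90)
print(c,t,c-t,np.hypot(*(c-t)[:2]))
rel((502.2,-209.3,201.5,.102),(502.8,-211.7,104,.102))
E
```

```text
[ 502.85268788 -211.88122292  134.        ] [ 455.77745599 -240.21282392   90.        ] [47.07523189 28.331601   44.        ] 54.943216809468225
dx 0.04 dy 0.24 dz 9.75 az 0.000
```

send_rows --series '[{"ax": 0, "ay": 0, "az": 0, "dx": 0.03, "dy": 0.24, "dz": 1.5, "hand": 0}, {"ax": 0, "ay": 0, "az": 0, "dx": 0.03, "dy": 0.24, "dz": 4, "hand": 0}, {"ax": 0, "ay": 0, "az": 0, "dx": 0.03, "dy": 0.24, "dz": 6, "hand": 0}, {"ax": 0, "ay": 0, "az": 0, "dx": 0.03, "dy": 0.24, "dz": 8, "hand": 0}, {"ax": 0, "ay": 0, "az": 0, "dx": 0.03, "dy": 0.24, "dz": 9.3, "hand": 0}, {"ax": 0, "ay": 0, "az": 0, "dx": 0.03, "dy": 0.24, "dz": 9.75, "hand": 0}, {"ax": 0, "ay": 0, "az": 0, "dx": 0.03, "dy": 0.24, "dz": 9.75, "hand": 0}, {"ax": 0, "ay": 0, "az": 0, "dx": 0.03, "dy": 0.24, "dz": 9.75, "hand": 0}]'

```text
clock: 10.8
eef_pos: [503.8, -211.7, 105.4]
tool_rot: [3.141, -0.002, 0.102]
force: [-0.7, 0.3, -0.4]
width: 85.4
gripper_force: 0.0
```

Close on the cap (shift −1 mm in x, −1 mm in z).

send_rows --series '[{"ax": 0, "ay": 0, "az": 0, "dx": -0.1, "dy": 0, "dz": 0.1, "hand": 0.2}, {"ax": 0, "ay": 0, "az": 0, "dx": -0.1, "dy": 0, "dz": 0.1, "hand": 0.4}, {"ax": 0, "ay": 0, "az": 0, "dx": -0.1, "dy": 0, "dz": 0.1, "hand": 1}, {"ax": 0, "ay": 0, "az": 0, "dx": -0.1, "dy": 0, "dz": 0.1, "hand": 1}, {"ax": 0, "ay": 0, "az": 0, "dx": -0.1, "dy": 0, "dz": 0.1, "hand": 1}, {"ax": 0, "ay": 0, "az": 0, "dx": -0.1, "dy": 0, "dz": 0.1, "hand": 1}, {"ax": 0, "ay": 0, "az": 0, "dx": -0.1, "dy": 0, "dz": 0.1, "hand": 1}]'

```text
clock: 11.5
eef_pos: [502.2, -211.6, 104.1]
tool_rot: [3.141, -0.001, 0.102]
force: [-1.4, -0.2, 5.4]
width: 46.6
gripper_force: 60.5
```

send_rows --series '[{"ax": 0, "ay": 0, "az": 0, "dx": 0, "dy": 0, "dz": 0.2, "hand": 1}, {"ax": 0, "ay": 0, "az": 0, "dx": 0, "dy": 0, "dz": 0.4, "hand": 1}, {"ax": 0, "ay": 0, "az": 0, "dx": 0, "dy": 0, "dz": 0.6, "hand": 1}, {"ax": 0, "ay": 0, "az": 0, "dx": 0, "dy": 0, "dz": 0.75, "hand": 1}, {"ax": 0, "ay": 0, "az": 0, "dx": 0, "dy": 0, "dz": 0.85, "hand": 1}, {"ax": 0, "ay": 0, "az": 0, "dx": 0, "dy": 0, "dz": 0.85, "hand": 1}, {"ax": 0, "ay": 0, "az": 0, "dx": 0, "dy": 0, "dz": 0.85, "hand": 1}]'

```text
clock: 12.2
eef_pos: [502.3, -211.6, 96.7]
tool_rot: [3.141, -0.001, 0.102]
force: [-3.5, 1.2, 14.9]
width: 46.4
gripper_force: 61.4
```

send_rows --series '[{"ax": 0, "ay": 0, "az": -0.05, "dx": 0, "dy": 0, "dz": 0.1, "hand": 1}, {"ax": 0, "ay": 0, "az": -0.12, "dx": 0, "dy": 0, "dz": 0.1, "hand": 1}, {"ax": 0, "ay": 0, "az": -0.2, "dx": 0, "dy": 0, "dz": 0.1, "hand": 1}, {"ax": 0, "ay": 0, "az": -0.28, "dx": 0, "dy": 0, "dz": 0.1, "hand": 1}, {"ax": 0, "ay": 0, "az": -0.36, "dx": 0, "dy": 0, "dz": 0.1, "hand": 1}, {"ax": 0, "ay": 0, "az": -0.44, "dx": 0, "dy": 0, "dz": 0.1, "hand": 1}, {"ax": 0, "ay": 0, "az": -0.5, "dx": 0, "dy": 0, "dz": 0.1, "hand": 1}, {"ax": 0, "ay": 0, "az": -0.55, "dx": 0, "dy": 0, "dz": 0.1, "hand": 1}, {"ax": 0, "ay": 0, "az": -0.55, "dx": 0, "dy": 0, "dz": 0.1, "hand": 1}]'

```text
clock: 13.1
eef_pos: [504.3, -212.5, 96.6]
tool_rot: [3.137, -0.003, 0.652]
force: [-1.2, -0.0, 18.7]
width: 46.4
gripper_force: 61.6
```

```bash
python3 -c "
from h import *
s=read_state();print(s['torque'],s['force'],s['eef_pos'])"
```

```text
[ 0.03804757  0.30885005 -0.03457221] [-1.17251261 -0.03538031 18.74991717] [ 504.27320516 -212.52673127   96.63337229]
```

send_rows --series '[{"ax": 0, "ay": 0, "az": -0.06, "dx": 0, "dy": 0, "dz": 0, "hand": 1}, {"ax": 0, "ay": 0, "az": -0.16, "dx": 0, "dy": 0, "dz": 0, "hand": 1}, {"ax": 0, "ay": 0, "az": -0.28, "dx": 0, "dy": 0, "dz": 0, "hand": 1}, {"ax": 0, "ay": 0, "az": -0.4, "dx": 0, "dy": 0, "dz": 0, "hand": 1}, {"ax": 0, "ay": 0, "az": -0.53, "dx": 0, "dy": 0, "dz": 0, "hand": 1}, {"ax": 0, "ay": 0, "az": -0.66, "dx": 0, "dy": 0, "dz": 0, "hand": 1}, {"ax": 0, "ay": 0, "az": -0.79, "dx": 0, "dy": 0, "dz": 0, "hand": 1}, {"ax": 0, "ay": 0, "az": -0.92, "dx": 0, "dy": 0, "dz": 0, "hand": 1}, {"ax": 0, "ay": 0, "az": -1.03, "dx": 0, "dy": 0, "dz": 0, "hand": 1}, {"ax": 0, "ay": 0, "az": -1.1, "dx": 0, "dy": 0, "dz": 0, "hand": 1}]'

```text
clock: 14.1
eef_pos: [504.9, -212.5, 96.7]
tool_rot: [3.136, 0.004, 1.755]
force: [-1.0, -0.7, 17.9]
width: 46.1
gripper_force: 61.4
```

send_rows --series '[{"ax": 0, "ay": 0, "az": 0, "dx": 0, "dy": 0, "dz": 0, "hand": 1}, {"ax": 0, "ay": 0, "az": 0, "dx": 0, "dy": 0, "dz": 0, "hand": 1}]'

```text
clock: 14.3
eef_pos: [504.9, -212.5, 96.6]
tool_rot: [3.136, 0.004, 1.752]
force: [-1.4, -1.1, 17.0]
width: 46.1
gripper_force: 61.5
```

```bash
python3 -c "
from h import *
s=read_state();print(s['torque'],s['force'],s['eef_pos'])"
```

```text
[-0.10215107  0.1591983   0.10740091] [-1.36343276 -1.14483758 17.01731792] [ 504.88263181 -212.46821936   96.62861758]
```

send_rows --series '[{"ax": 0, "ay": 0, "az": 0, "dx": 0, "dy": 0, "dz": -0.4, "hand": 1}, {"ax": 0, "ay": 0, "az": 0, "dx": 0, "dy": 0, "dz": -0.9, "hand": 1}, {"ax": 0, "ay": 0, "az": 0, "dx": 0, "dy": 0, "dz": -1.3, "hand": 1}, {"ax": 0, "ay": 0, "az": 0, "dx": 0, "dy": 0, "dz": -1.7, "hand": 1}, {"ax": 0, "ay": 0, "az": 0, "dx": 0, "dy": 0, "dz": -2, "hand": 1}, {"ax": 0, "ay": 0, "az": 0, "dx": 0, "dy": 0, "dz": -2, "hand": 1}]'

```text
clock: 14.9
eef_pos: [503.3, -212.7, 114.3]
tool_rot: [3.139, 0.002, 1.751]
force: [2.5, -3.4, 1.2]
width: 46.3
gripper_force: 62.0
```

send_rows --series '[{"ax": 0, "ay": 0, "az": 0, "dx": 0, "dy": 0, "dz": -0.7, "hand": 1}, {"ax": 0, "ay": 0, "az": 0, "dx": 0, "dy": 0, "dz": -1.7, "hand": 1}, {"ax": 0, "ay": 0, "az": 0, "dx": 0, "dy": 0, "dz": -2.9, "hand": 1}, {"ax": 0, "ay": 0, "az": 0, "dx": 0, "dy": 0, "dz": -4.2, "hand": 1}, {"ax": 0, "ay": 0, "az": 0, "dx": 0, "dy": 0, "dz": -5.5, "hand": 1}, {"ax": 0, "ay": 0, "az": 0, "dx": 0, "dy": 0, "dz": -6.4, "hand": 1}, {"ax": 0, "ay": 0, "az": 0, "dx": 0, "dy": 0, "dz": -6.9, "hand": 1}, {"ax": 0, "ay": 0, "az": 0, "dx": 0, "dy": 0, "dz": -6.9, "hand": 1}, {"ax": 0, "ay": 0, "az": 0, "dx": 0, "dy": 0, "dz": -6.9, "hand": 1}, {"ax": 0, "ay": 0, "az": 0, "dx": 0, "dy": 0, "dz": -6.9, "hand": 1}]'

```text
clock: 15.9
eef_pos: [501.6, -211.4, 182.5]
tool_rot: [-3.141, -0.001, 1.752]
force: [-0.9, 0.2, -0.9]
width: 46.1
gripper_force: 63.0
```

```bash
python3 - <<'E'
from h import *
s=read_state(); print(s['eef_pos'],s['tool_rot'],s['width'],s['force'])
snap('side','s7');i=cv2.imread('pics/s7.png');cv2.imwrite('pics/c7.png',cv2.resize(i[100:440,200:560],(630,595)))
E
```

```text
[ 501.61876717 -211.37968493  182.49153126] [-3.14062048e+00 -6.09605262e-04  1.75180211e+00] 46.0768439407696 [-0.85732466  0.17304719 -0.88571129]
```

View pics/c7.png

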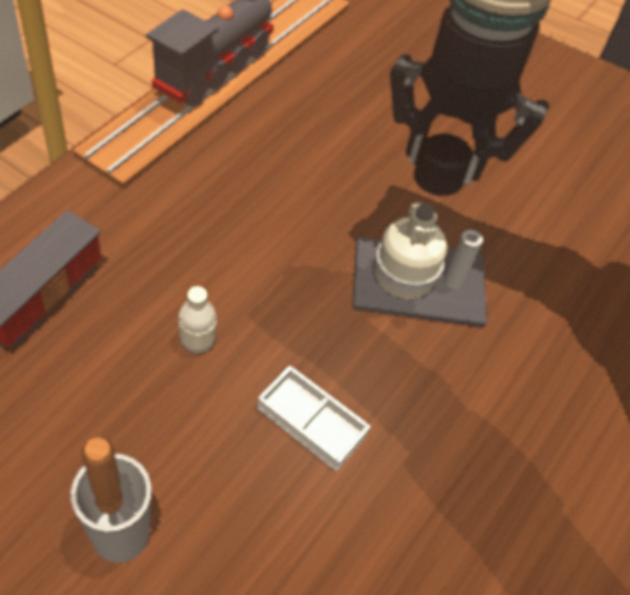

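The crop shows the cap held level at (443,163) above the bare neck at (423,215). The screwdriver stands in the pot at (105,475), and the bystanders haven't moved.

```bash
python3 -c "
from cell import finish_job
print(finish_job())"
```

```text
the job is handed in; nothing more can be done
None
```

The job is handed in at about 16 s: the screwdriver stands blade down in the pot, and the cap is off and held level about 78 mm above its seat; the freight car, oil bottle and parts tray were not touched.

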